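# Snap a marker clip onto the dry-air pipe and slide it to the post

## Task

Pick up the green marker clip and press it straight down onto the steel pipe, somewhere about the middle of its free length, until its sprung arms snap under the pipe and it sits fully home. Then slide it along the pipe until it just butts against the blue post, and let go of it there, upright. Press and slide gently, feeling for the contacts (never more than 25 N), and leave the tub, the cup and the dome cap where they are.

Things in the scene. Friction and masses are not known exactly. Their poses are not given: they have to be found in the camera images.
- clip_grip (a point): centre of the green clip's upright tag, 60 mm above the clip's feet. Tag: plate 12 mm thick (clip's x), 34 mm wide (clip's y), 47 mm high (clip's z, up); grasp it across its 12 mm. Under the tag are a saddle and two sprung arms with splayed feet. The clip is 83 mm high, weighs 45 to 65 g, stands on its feet on the bench at first, and is the same turned half round.
- clip_bore (a point): centre of the clip's round bore, 41 mm below clip_grip, 19 mm above the feet; the bore's axis is the clip's y and takes the 22 mm pipe. Fully home, this point lies on the pipe's axis. The feet open wide, so the pipe may be up to 2 mm off to either side. The lips first rest on the pipe with this point about 17 mm above the pipe's axis and pass its widest point at about 8 mm.
- clip_saddle (a point): centre of the clip's saddle, 36 x 44 x 7 mm (44 along y), 15 mm above clip_bore. Pressing the clip on, the push rises to some 8 to 20 N, eases to nothing as the lips pass the pipe's widest point, turns to a pull, then grows steeply when the saddle lands on top of the pipe. Once home the arms grip the pipe and the clip slides along it with some 3 to 10 N of friction.
- pipe_stand: aluminium foot plate of the pipe stand, fixed, 70 x 320 x 10 mm; origin at the centre of its underside, on the bench; y runs along it. The steel pipe (22 mm thick, rigid, level) runs above its centre line, along y. The pipe's height is adjustable and NOT measured: its axis is 68 to 98 mm above the bench; find it by touch or camera.
- blue_post: blue slotted post holding one end of the pipe (either end), fixed; 45 mm across the pipe, 24 mm along it, 115 mm high; origin at the centre of its underside, 10 mm above the bench, on the stand's centre line, 120 mm from the stand's centre. With the clip butted against it, the clip's centre is 34 mm from this point, measured level (12 mm half post + 22 mm half saddle).
- white_post: white slotted post at the other end of the pipe; the same shape and size as the blue one.
- swab_tub: white tub with light-blue lid, 69 mm across, 79 mm high, bystander; origin at the centre of its underside.
- seal_cup: grey open cup, 60 mm across, 34 mm high, bystander; origin at the centre of its underside.
- dome_cap: small white dome cap, 37 mm across, 34 mm high, bystander; origin at the centre of its underside.
There are look-alikes about, which are no part of the job. Leave any purple or yellow look-alike of the part that bears clip_grip alone.

How it is judged:
By the outcome, as a careful person would: the job done as asked, in the order asked, and still so for the second after the job is handed in, with the robot touching nothing.
It also fails if it takes over 53 s, if anything falls off the work surface, if the arm or the gripper's body presses on something with over 40 N, if the wrist force passes 120 N, or if a joint passes its speed limit or range.

## Robot

A 6-joint arm with a two-finger parallel gripper is mounted at the origin on the work surface; the furniture and walls round the work are solid. World frame = base frame: x ahead of the robot, y to its left, z up, the work surface at z = 0. Lengths are in m, angles in rad, forces in N, time in s.
With the tool pointing down it reaches from about 0.25 to 0.8 m from the base axis. Payload 3.9 kg.
Tool frame: the origin (TCP) lies midway between the tips of the shut fingers; the grasp point (between the pads) lies 19 mm behind it; z points along the fingers, y is the line along which they close (so a half turn about z gives the same grasp; the last joint's range is limited). The gripper opens to 85 mm and grips with 20 to 120 N. Pads are 22 mm wide; open, the fingers measure 114 mm over their backs; the gripper's body (76 mm by 85 mm) begins 54 mm behind the grasp point. The pads swing forward as they close: fully open they stand 13 mm farther back than shut.
Start: joints at [1.241, 0.26, -0.138, 1.173, 0, 1.571], TCP at [0.17, 0.497, 0.231] pointing down, gripper open.
Joint ranges: [-2.78, 2.78], [-0.83, 1.72], [-1.28, 1.37], [-1.9, 2.12], [-1.57, 1.48], [-3.14, 3.14]. Speed limits (rad/s): [2.57, 2.57, 3.14, 3.14, 3.14, 3.14].

## Interface

Orientations are given as a unit quaternion [x, y, z, w].
In Python, from cell import manip gives the robot as it stands. The module is installed in compiled form; this text tells all that it offers.
- The arm moves only by the shell command python3 -m jog 'ROWS' [OPENING] [FORCE]. ROWS is a JSON object of lists of equal length, an entry for each row: "delta_pos": the shift along the tool's x, y, z each as a share of 50 cm, from -1 to 1, a list of three; "twist": the turn about the tool's z as a share of 180 degrees, from -1 to 1. A call has 1 to 12 rows; each row is the pose to reach, as a shift and turn from the pose commanded when the call began, along the tool's axes at that moment, turning the shorter way round; what a row does not reach only later rows make up. A row lasts 1/8 s, in which the tool goes at most 62.5 mm and 10.7 degrees, less where a joint would pass 70% of its speed; a pose out of reach is approached as far as the arm can. A call with a number of a shift or a turn outside -1 to 1 is refused whole. A call with a gripper value outside its range is refused whole. OPENING is the opening, from 0 (shut) to 1 (fully open), set as the call begins (- or left out, the last holds). The fingers move at their own pace and stop on an object; FORCE is the grip in N (left out, the last holds). Time passes only in rows, so rows that repeat a pose let the fingers close. It gives the time, the measured TCP pose, the force, the opening and the grip force at its end, in the units of the state.
- manip.state(): the state, without advancing time (a new reading comes with each control period).
- manip.grab_frame(name): name is "side" or "top" or "wrist"; returns the picture (400x640x3 uint8, blue, green, red); there is no depth.
- manip.camera_params(name): a dict with "intrinsics" (3x3 intrinsics, pixels), "R" (3x3) and "t" (3): a world point X has camera coordinates R X + t; the wrist camera has in their place "hand_eye" (4x4, takes a point from camera to tool coordinates, whose origin is the TCP and whose axes are the flange's). Camera axes: x right, y down, z forward; pixel columns grow to the right and rows downward; lengths in m; the calibration is good to about 2 mm. A picture is of the moment at which its call begins: read the wrist's pose just before it. camera_params takes no time and is no camera call.
- manip.sign_off(): hands the job in; it is judged then, once.
The state is a dict: "time": time; "joint_positions": joint angles; "joint_velocities": joint speeds; "tau": joint torques, N m; "tcp_pos": TCP position; "eef_rot": TCP orientation; "wrist_force": force on the tool from outside, world axes, zero at the start; "moment": the same for the moment, N m; "opening": finger opening in m; "gripper_force": force on a finger pad.
Only numpy, scipy, OpenCV 4.12 (cv2) and the standard library are available. Lean on these libraries where they do the work, as an engineer would, in place of code of your own. Each camera call takes 0.05 s, during which the arm holds its last target. There are 200 camera calls.

## Working session

There is one attempt and no reset: what is moved stays moved. The work goes in short steps, Python scripts to look and compute and a shell command to move; the robot and the scene stay as the last step left them, time stands still between calls to the robot, and variables do not carry over. Pictures are saved under pics/ and viewed, at most 10 in all, crops included, and the job is handed in when it is done.

```bash
mkdir -p pics
python3 - <<'E'
from cell import manip
import cv2,numpy as np
s=manip.state()
print({k:np.round(s[k],3) for k in('time','tcp_pos','eef_rot','wrist_force','opening')})
for n in('side','top','wrist'):
    im=manip.grab_frame(n); cv2.imwrite(f'pics/{n}0.png',im)
    p=manip.camera_params(n); print(n,{k:np.round(v,3).tolist() for k,v in p.items()})
E
```

```text
{'time': np.float64(0.0), 'tcp_pos': array([0.17 , 0.496, 0.23 ]), 'eef_rot': array([ 0.164,  0.986, -0.001, -0.   ]), 'wrist_force': array([ 0.336, -0.903, -0.432]), 'opening': np.float64(0.086)}
side {'intrinsics': [[434.355, 0.0, 325.187], [0.0, 434.355, 201.078], [0.0, 0.0, 1.0]], 'R': [[0.997, -0.071, -0.015], [-0.046, -0.458, -0.888], [0.056, 0.886, -0.46]], 't': [-0.494, 0.191, 1.074]}
top {'intrinsics': [[416.015, 0.0, 323.834], [0.0, 416.015, 199.295], [0.0, 0.0, 1.0]], 'R': [[-0.005, -1.0, 0.023], [-0.999, 0.004, -0.049], [0.049, -0.023, -0.999]], 't': [0.198, 0.494, 1.301]}
wrist {'intrinsics': [[302.622, 0.0, 320.153], [0.0, 302.622, 198.827], [0.0, 0.0, 1.0]], 'hand_eye': [[0.0, -0.955, -0.295, 0.075], [1.0, 0.0, -0.001, -0.0], [0.001, -0.295, 0.955, -0.142], [0.0, 0.0, 0.0, 1.0]]}
```

View pics/top0.png

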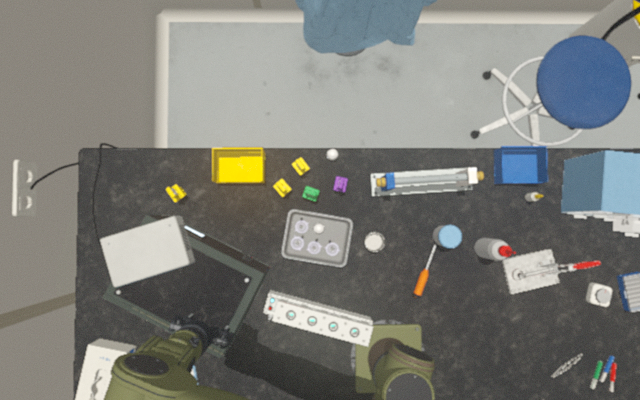

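View pics/side0.png

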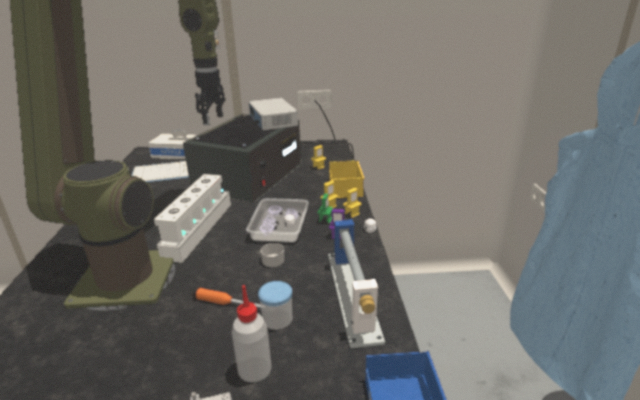

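The top view shows the green clip at about (312,194), yellow look-alikes at (301,166), (282,187) and (176,193), and a purple one at (341,184). The blue post is near (385,181) and the white post near (472,175). I'll enlarge this area to confirm.

Run:
```python
import cv2,numpy as np
im=cv2.imread('pics/top0.png')
a=cv2.resize(im[140:220,260:360],None,fx=7,fy=7,interpolation=cv2.INTER_CUBIC)[:, :700]
b=cv2.resize(im[155:205,360:500],None,fx=5,fy=5,interpolation=cv2.INTER_CUBIC)[:250]
cv2.imwrite('pics/crop1.png',cv2.resize(np.vstack([a[:340+60],b[:200,:]])if 0 else a,(700,560)))
cv2.imwrite('pics/crop2.png',b)
```

```text
(no output)
```

View pics/crop1.png

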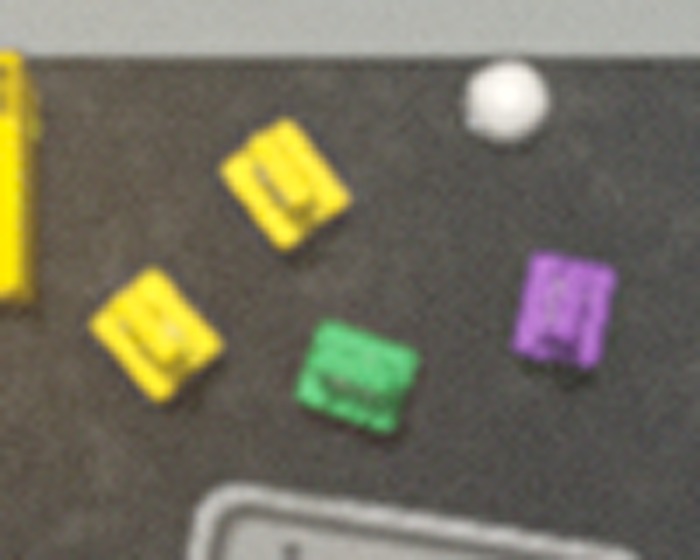

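View pics/crop2.png

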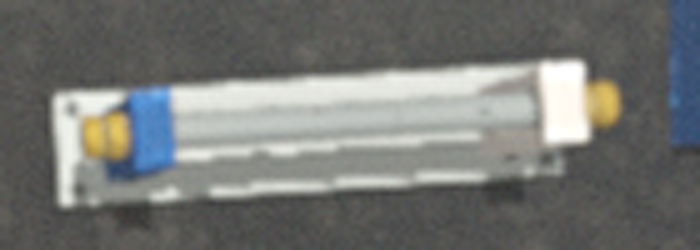

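The enlarged crop shows a single green clip, centred at top pixel (311,193). The two yellow ones at (301,166) and (282,187) and the purple one at (341,184) are look-alikes, so green is the target. The bore axis (44 mm side) runs right and slightly down in the image. The blue post is the left end of the stand.

```bash
cat > h.py <<'E'
from cell import manip
import cv2,numpy as np
from scipy.spatial.transform import Rotation as Ro
def cam(n,s=None):
    p=manip.camera_params(n);K=np.array(p['intrinsics'])
    if n!='wrist': return K,np.array(p['R']),np.array(p['t'])
    s=s or manip.state();T=np.eye(4);T[:3,:3]=Ro.from_quat(s['eef_rot']).as_matrix();T[:3,3]=s['tcp_pos']
    M=np.linalg.inv(T@np.array(p['hand_eye']));return K,M[:3,:3],M[:3,3]
def ray(c,u,v,z):   # pixel -> world point on plane height z
    K,R,t=c;d=R.T@np.linalg.solve(K,[u,v,1.]);o=-R.T@t
    return o+d*(z-o[2])/d[2]
def proj(c,X):
    K,R,t=c;q=K@(R@np.array(X)+t);return q[:2]/q[2]
def shift(s,X):     # world target tcp -> delta_pos shares
    return Ro.from_quat(s['eef_rot']).inv().apply(np.array(X)-s['tcp_pos'])/.5
E
python3 - <<'E'
from h import *
np.set_printoptions(precision=4,suppress=True)
c=cam('top');im=cv2.imread('pics/top0.png');hsv=cv2.cvtColor(im,cv2.COLOR_BGR2HSV)
g=cv2.inRange(hsv,(45,80,50),(85,255,255));g[:,:260]=0;g[:,360:]=0;g[220:]=0
ct=max(cv2.findContours(g,0,2)[0],key=cv2.contourArea);print(cv2.minAreaRect(ct))
print('clip',ray(c,*cv2.minAreaRect(ct)[0],.04))
f=lambda u,v,z:ray(c,360+u/5,155+v/5,z)
print('plate corners',[f(u,v,.01) for u,v in[(54,94),(585,63),(62,207),(563,172)]])
print('blue top',[f(u,v,.125) for u,v in[(133,90),(173,88),(173,165),(135,170)]])
print('white top',[f(u,v,.125) for u,v in[(541,66),(583,63),(586,138),(545,143)]])
print('pipe',f(180,122,.09),f(530,105,.09))
E
```

```text
((310.3904113769531, 193.4589080810547), (15.332389831542969, 12.991567611694336), 20.556045532226562)
clip [0.5114 0.2379 0.04  ]
plate corners [array([0.575 , 0.0466, 0.01  ]), array([ 0.594 , -0.2934,  0.01  ]), array([0.5033, 0.0423, 0.01  ]), array([ 0.5244, -0.2776,  0.01  ])]
blue top [array([0.5645, 0.0166, 0.125 ]), array([ 0.5656, -0.0067,  0.125 ]), array([ 0.5209, -0.0061,  0.125 ]), array([0.5181, 0.016 , 0.125 ])]
white top [array([ 0.5779, -0.2218,  0.125 ]), array([ 0.5796, -0.2465,  0.125 ]), array([ 0.5358, -0.2473,  0.125 ]), array([ 0.533 , -0.2232,  0.125 ])]
pipe [ 0.5492 -0.0174  0.09  ] [ 0.5588 -0.2278  0.09  ]
```

```bash
python3 -m jog '{"delta_pos":[[-0.03,-0.01,-0.1],[-0.13,-0.04,-0.12],[-0.24,-0.08,-0.12],[-0.35,-0.115,-0.12],[-0.46,-0.15,-0.1],[-0.57,-0.19,-0.07],[-0.68,-0.225,-0.03],[-0.812,-0.268,0],[-0.812,-0.268,0],[-0.812,-0.268,0],[-0.812,-0.268,0],[-0.812,-0.268,0]],"twist":[-0.05,-0.1,-0.15,-0.2,-0.25,-0.3,-0.35,-0.41,-0.46,-0.49,-0.49,-0.49]}' 1
python3 - <<'E'
from h import *
s=manip.state();c=cam('wrist',s);im=manip.grab_frame('wrist');cv2.imwrite('pics/w1.png',im)
print(np.round(s['joint_positions'],2),s['time'])
print(proj(c,[.511,.238,.083]),proj(c,[.511,.238,0]))
E
```

```text
time: 1.65
tcp_pos: [0.5105, 0.2386, 0.2312]
eef_rot: [-0.568, 0.823, 0.0, -0.0]
wrist_force: [0.8, -0.5, -0.6]
opening: 0.0854
gripper_force: 0.0
[ 0.44  0.33 -0.04  1.2   0.   -0.77] 1.65
[320.1053163  185.24993724] [320.08132714 168.54896206]
```

View pics/w1.png

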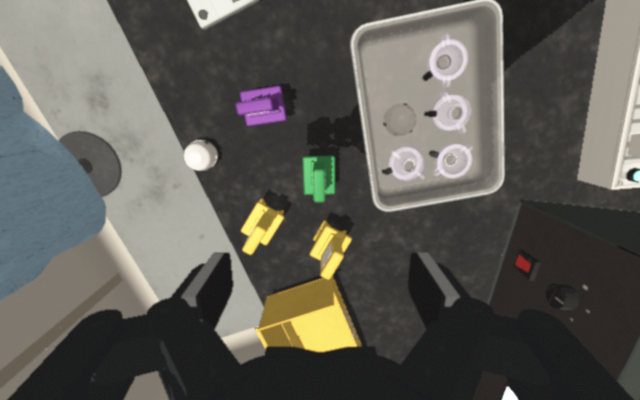

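The wrist view shows the green tag at about (319,185), on the line between the fingers and well aligned. Yellow neighbours sit at (265,222) and (330,240), so I'll go down with the fingers half open.

```bash
python3 -m jog '{"delta_pos":[[0,0,0.1],[0,0,0.2],[0,0,0.28],[0,0,0.34],[0,0,0.374],[0,0,0.374]],"twist":[0,0,0,0,0,0]}' 0.5 60
python3 -m jog '{"delta_pos":[[0,0,0],[0,0,0],[0,0,0],[0,0,0],[0,0,0]],"twist":[0,0,0,0,0]}' 0 60
python3 - <<'E'
from h import *
im=manip.grab_frame('wrist');cv2.imwrite('pics/w2.png',im)
E
```

```text
time: 2.45
tcp_pos: [0.5093, 0.2382, 0.0431]
eef_rot: [-0.569, 0.823, 0.0, -0.002]
wrist_force: [0.4, -1.0, 0.8]
opening: 0.0431
gripper_force: 0.0
time: 3.08
tcp_pos: [0.5117, 0.239, 0.0455]
eef_rot: [-0.569, 0.823, -0.0, 0.001]
wrist_force: [-0.9, 0.6, 6.2]
opening: 0.0115
gripper_force: 60.2
```

View pics/w2.png

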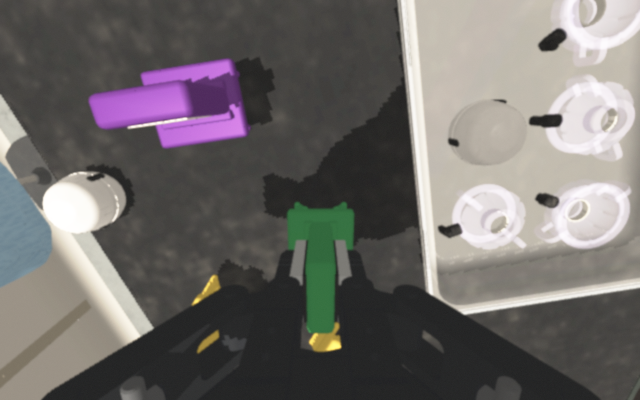

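Firm grip on the tag, seen at (320,280), with the clip upright. Next I lift and go over the middle of the pipe, turning to line up with it.

```bash
python3 -m jog '{"delta_pos":[[0,0,-0.06],[0,0,-0.16],[0.02,-0.01,-0.27],[0.11,-0.05,-0.34],[0.21,-0.1,-0.36],[0.31,-0.15,-0.36],[0.41,-0.2,-0.36],[0.51,-0.25,-0.36],[0.59,-0.29,-0.36],[0.637,-0.321,-0.36],[0.637,-0.321,-0.36],[0.637,-0.321,-0.36]],"twist":[0,0,0,-0.03,-0.06,-0.09,-0.12,-0.134,-0.134,-0.134,-0.134,-0.134]}'
python3 - <<'E'
from h import *
s=manip.state();c=cam('wrist',s);im=manip.grab_frame('wrist');cv2.imwrite('pics/w3.png',im)
im=manip.grab_frame('side');cv2.imwrite('pics/s3.png',im)
print(np.round(s['joint_positions'],2),s['time'],s['wrist_force'])
for z in(.068,.083,.098):print(z,proj(c,[.542,.005,z]),proj(c,[.5566,-.2347,z]))
E
```

```text
time: 4.62
tcp_pos: [0.5478, -0.1156, 0.224]
eef_rot: [0.728, -0.686, -0.001, 0.0]
wrist_force: [0.7, 0.1, -0.2]
opening: 0.0113
gripper_force: 59.4
[-0.21  0.32 -0.07  1.18  0.   -1.84] 4.625 [ 0.72965322  0.0858531  -0.2391588 ]
0.068 [319.04582124 287.06543709] [318.51905118  54.78839609]
0.083 [319.01949107 295.00152689] [318.45614576  51.99163818]
0.098 [318.99076009 303.66123789] [318.38582819  48.8653379 ]
```

View pics/w3.png

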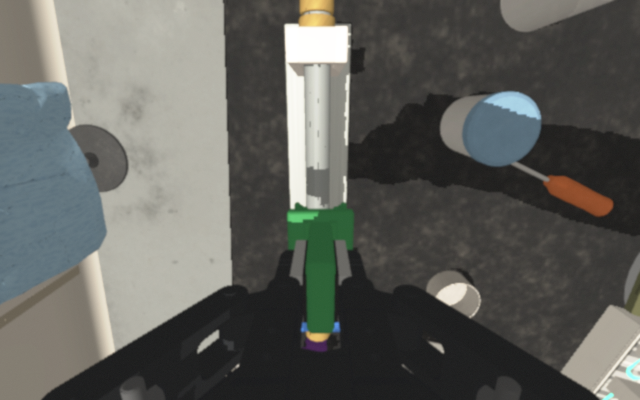

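The wrist view shows the pipe running from (317,65) to (318,205), nearly vertical under the clip (saddle 288 to 354). I'll measure the pipe's edges for its offset, angle and height.

Run:
```python
from h import *
im=cv2.imread('pics/w3.png');g=cv2.cvtColor(im,cv2.COLOR_BGR2GRAY).astype(int)
for r in(75,90,105,120,135,150,160,180,195):print(r,g[r,282:356:1].tolist() if r in(105,150,195) else '')
s=manip.state();c=cam('wrist',s)
for z in(.068,.083,.098):
  for y in(-.18,-.2,-.22):
    a=proj(c,[.5478+.011-(y+.1156)*.061,y,z]);b=proj(c,[.5478-.011-(y+.1156)*.061,y,z]);print(z,y,a,a[0]-b[0])
```

```text
75 
90 
105 [58, 59, 58, 68, 118, 196, 240, 248, 248, 247, 247, 248, 249, 249, 248, 247, 247, 247, 247, 247, 245, 237, 209, 173, 176, 184, 192, 199, 206, 208, 212, 215, 219, 222, 223, 222, 219, 215, 208, 202, 197, 190, 182, 173, 162, 151, 138, 124, 126, 132, 134, 134, 136, 136, 135, 135, 134, 136, 137, 138, 138, 140, 153, 202, 235, 232, 187, 106, 56, 59, 60, 59, 58, 58]
120 
135 
150 [64, 62, 61, 62, 67, 100, 178, 234, 245, 246, 245, 244, 245, 245, 246, 245, 243, 244, 244, 243, 241, 239, 227, 193, 172, 175, 183, 193, 199, 203, 204, 207, 214, 219, 219, 217, 212, 206, 200, 195, 190, 183, 175, 166, 154, 143, 128, 119, 125, 132, 131, 132, 133, 132, 132, 132, 133, 133, 132, 134, 137, 135, 135, 134, 128, 107, 63, 38, 33, 34, 34, 34, 36, 36]
160 
180 
195 [59, 58, 58, 58, 59, 59, 69, 119, 193, 235, 241, 241, 240, 240, 239, 239, 239, 238, 239, 239, 239, 237, 235, 220, 180, 162, 158, 159, 150, 132, 125, 124, 120, 115, 112, 111, 110, 109, 108, 107, 107, 104, 103, 103, 103, 100, 103, 115, 127, 129, 128, 129, 129, 130, 131, 129, 128, 127, 127, 131, 146, 194, 229, 223, 171, 93, 59, 58, 59, 58, 59, 59, 60, 58]
0.068 -0.18 [309.09419673 116.72707992] -23.05960938204379
0.068 -0.2 [308.868495    94.46361321] -23.543630615417385
0.068 -0.22 [308.63310726  71.24470758] -24.048406718106833
0.083 -0.18 [308.53464631 117.33281546] -24.266202464171215
0.083 -0.2 [308.28447984  93.89105132] -24.802791049116195
0.083 -0.22 [308.02298978  69.38821404] -25.363646990251482
0.098 -0.18 [307.9132518  118.00549969] -25.606037365827547
0.098 -0.2 [307.63440731  93.25372753] -26.20424664003474
0.098 -0.22 [307.34221025  67.31670674] -26.831075320454772
```

```bash
python3 -m jog '{"delta_pos":[[0,-0.0054,0.05],[0,-0.0054,0.11],[0,-0.0054,0.15],[0,-0.0054,0.164],[0,-0.0054,0.164]],"twist":[-0.002,-0.002,-0.002,-0.002,-0.002]}'
python3 - <<'E'
from h import *
s=manip.state();im=manip.grab_frame('wrist');cv2.imwrite('pics/w4.png',im[0:400,160:480])
im=manip.grab_frame('side');cv2.imwrite('pics/s4.png',im)
w=cv2.resize(cv2.imread('pics/w4.png')[:,:],(480,600));b=cv2.resize(im[215:350,300:400][:, :],None,fx=3.1,fy=4.444)
b=cv2.resize(im[200:350,310:390],(320,600));cv2.imwrite('pics/v4.png',np.hstack([w,b]))
E
```

```text
time: 5.35
tcp_pos: [0.5509, -0.1154, 0.1423]
eef_rot: [0.73, -0.683, -0.0, 0.0]
wrist_force: [-0.3, -0.1, -0.4]
opening: 0.0114
gripper_force: 59.4
```

View pics/v4.png

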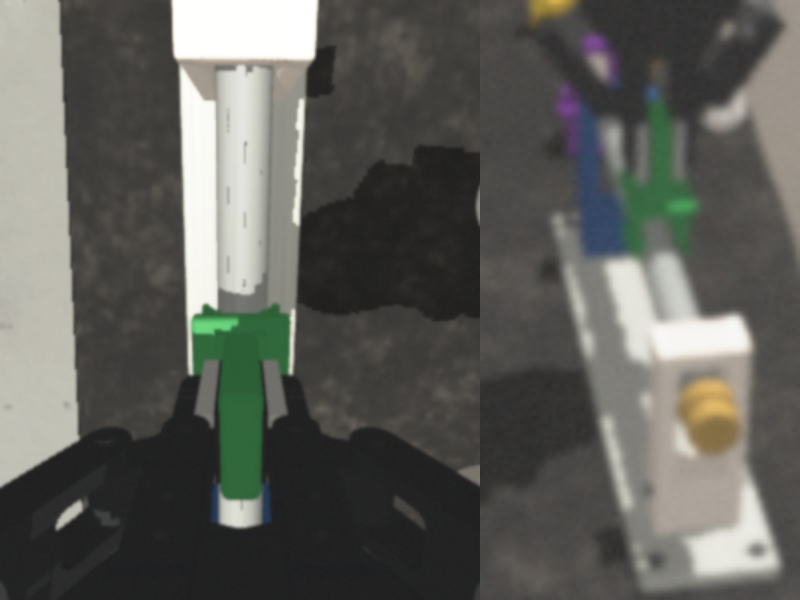

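The pipe (crop columns 217 to 270) is centred under the saddle (193 to 291) to within about 1 mm. Now I feel my way down.

```bash
for i in 1; do python3 -m jog '{"delta_pos":[[0,0,0.004],[0,0,0.008],[0,0,0.008]],"twist":[0,0,0]}' | grep -E 'tcp|force'; done
```

```text
tcp_pos: [0.5509, -0.1162, 0.1389]
wrist_force: [-2.4, -0.3, 4.2]
gripper_force: 60.2
```

```bash
python3 -m jog '{"delta_pos":[[0,0,0.004],[0,0,0.008],[0,0,0.008]],"twist":[0,0,0]}' | grep -E 'tcp|force'
```

```text
tcp_pos: [0.5513, -0.1165, 0.1358]
wrist_force: [-3.4, 0.2, 8.9]
gripper_force: 60.9
```

```bash
python3 -m jog '{"delta_pos":[[0,0,0.003],[0,0,0.006],[0,0,0.006]],"twist":[0,0,0]}' | grep -E 'tcp|force'
```

```text
tcp_pos: [0.5511, -0.1164, 0.1318]
wrist_force: [-2.3, -0.6, 0.7]
gripper_force: 59.9
```

```bash
python3 -m jog '{"delta_pos":[[0,0.001,0.003],[0,0.001,0.006],[0,0.001,0.006]],"twist":[0,0,0]}' | grep -E 'tcp|force'
```

```text
tcp_pos: [0.5503, -0.1161, 0.1272]
wrist_force: [1.2, -1.1, -4.4]
gripper_force: 58.9
```

```bash
python3 -m jog '{"delta_pos":[[0,0,0.003],[0,0,0.006],[0,0,0.006]],"twist":[0,0,0]}' | grep -E 'tcp|force'
```

```text
tcp_pos: [0.5503, -0.1159, 0.1246]
wrist_force: [1.1, -0.1, -7.3]
gripper_force: 58.3
```

```bash
python3 -m jog '{"delta_pos":[[0,0,0.002],[0,0,0.004],[0,0,0.004]],"twist":[0,0,0]}' | grep -E 'tcp|force'
```

```text
tcp_pos: [0.5504, -0.1159, 0.1232]
wrist_force: [0.0, 0.3, -5.9]
gripper_force: 58.8
```

```bash
python3 -m jog '{"delta_pos":[[0,0,0.001],[0,0,0.003],[0,0,0.003]],"twist":[0,0,0]}' | grep -E 'tcp|force'
```

```text
tcp_pos: [0.5505, -0.1161, 0.1223]
wrist_force: [-0.5, 0.0, -0.9]
gripper_force: 59.6
```

```bash
python3 -m jog '{"delta_pos":[[0,0,0.001],[0,0,0.003],[0,0,0.003]],"twist":[0,0,0]}' | grep -E 'tcp|force'
```

```text
tcp_pos: [0.5506, -0.1161, 0.1222]
wrist_force: [-4.3, 1.3, 10.1]
gripper_force: 61.3
```

```bash
python3 -m jog '{"delta_pos":[[0,0,0.001],[0,0,0.002],[0,0,0.002]],"twist":[0,0,0]}' | grep -E 'tcp|force'
```

```text
tcp_pos: [0.5506, -0.1161, 0.1221]
wrist_force: [-5.5, 1.5, 16.6]
gripper_force: 62.0
```

Home: the saddle has landed, with 16 N of push and no further travel. I relax the push and slide toward the blue post.

```bash
python3 -m jog '{"delta_pos":[[0,0.001,-0.004],[0,0.001,-0.004],[-0.005,0.001,-0.004],[-0.012,0.001,-0.004],[-0.02,0.001,-0.004]],"twist":[0,0,0,0,0]}' | grep -E 'tcp|force'
```

```text
tcp_pos: [0.5502, -0.1082, 0.1223]
wrist_force: [-1.3, -4.4, 5.5]
gripper_force: 60.4
```

```bash
python3 -m jog '{"delta_pos":[[-0.008,0,0],[-0.016,0,0],[-0.024,0,0],[-0.032,0,0],[-0.04,0,0],[-0.048,0,0]],"twist":[0,0,0,0,0,0]}' | grep -E 'tcp|force'
```

```text
tcp_pos: [0.5488, -0.0842, 0.1223]
wrist_force: [-1.9, -3.7, 5.8]
gripper_force: 60.4
```

Sliding friction is about 4 N. I carry on.

```bash
python3 -m jog '{"delta_pos":[[-0.008,0,-0.001],[-0.016,0,-0.001],[-0.024,0,-0.001],[-0.032,0,-0.001],[-0.04,0,-0.001],[-0.048,0,-0.001],[-0.056,0,-0.001],[-0.064,0,-0.001],[-0.072,0,-0.001],[-0.08,0,-0.001]],"twist":[0,0,0,0,0,0,0,0,0,0]}' | grep -E 'tcp|force'
```

```text
tcp_pos: [0.5459, -0.0423, 0.1222]
wrist_force: [0.2, -4.6, 5.2]
gripper_force: 60.3
```

```bash
python3 -m jog '{"delta_pos":[[-0.004,0,0],[-0.008,0,0]],"twist":[0,0]}' | grep -E 'tcp|force'
```

```text
tcp_pos: [0.5457, -0.0384, 0.1223]
wrist_force: [0.9, -5.1, 4.6]
gripper_force: 60.3
```

```bash
python3 -m jog '{"delta_pos":[[-0.003,0,0],[-0.006,0,0]],"twist":[0,0]}' | grep -E 'tcp|force'
```

```text
tcp_pos: [0.5455, -0.0354, 0.1222]
wrist_force: [0.2, -4.1, 4.0]
gripper_force: 60.3
```

```bash
python3 -m jog '{"delta_pos":[[-0.003,0,0],[-0.006,0,0]],"twist":[0,0]}' | grep -E 'tcp|force'
```

```text
tcp_pos: [0.5453, -0.0324, 0.1222]
wrist_force: [0.1, -3.4, 4.5]
gripper_force: 60.3
```

```bash
python3 -m jog '{"delta_pos":[[-0.002,0,0],[-0.004,0,0]],"twist":[0,0]}' | grep -E 'tcp|force'
```

```text
tcp_pos: [0.5452, -0.0305, 0.1222]
wrist_force: [0.5, -4.8, 5.6]
gripper_force: 60.3
```

```bash
python3 -m jog '{"delta_pos":[[-0.002,0,0],[-0.004,0,0]],"twist":[0,0]}' | grep -E 'tcp|force'
```

```text
tcp_pos: [0.5451, -0.0284, 0.1222]
wrist_force: [-0.3, -4.2, 4.6]
gripper_force: 60.3
```

```bash
python3 -m jog '{"delta_pos":[[-0.002,0,0],[-0.004,0,0]],"twist":[0,0]}' | grep -E 'tcp|force'
```

```text
tcp_pos: [0.5449, -0.0272, 0.1223]
wrist_force: [1.3, -7.6, 5.5]
gripper_force: 60.3
```

```bash
python3 -m jog '{"delta_pos":[[-0.002,0,0],[-0.004,0,0]],"twist":[0,0]}' | grep -E 'tcp|force'
```

```text
tcp_pos: [0.5449, -0.027, 0.1223]
wrist_force: [1.4, -12.6, 5.6]
gripper_force: 60.4
```

```bash
python3 -m jog '{"delta_pos":[[-0.002,0,0],[-0.003,0,0]],"twist":[0,0]}' | grep -E 'tcp|force'
```

```text
tcp_pos: [0.5449, -0.0269, 0.1224]
wrist_force: [0.7, -15.1, 5.2]
gripper_force: 60.4
```

Butted: TCP has stopped at y = −0.027 and the force has risen to 15 N. I relax the push, release partly open, then rise.

```bash
python3 -m jog '{"delta_pos":[[0.004,0,-0.001],[0.009,0,-0.002],[0.009,0,-0.002]],"twist":[0,0,0]}' | grep -E 'tcp|force'
python3 -m jog '{"delta_pos":[[0,0,0],[0,0,0],[0,0,0],[0,0,0],[0,0,0]],"twist":[0,0,0,0,0]}' 0.45 | grep -E 'tcp|force|open'
```

```text
tcp_pos: [0.5447, -0.0273, 0.1223]
wrist_force: [4.7, -4.3, -2.0]
gripper_force: 59.2
tcp_pos: [0.5441, -0.0272, 0.1228]
wrist_force: [-0.9, -0.2, -1.3]
opening: 0.0386
gripper_force: 0.0
```

```bash
python3 -m jog '{"delta_pos":[[0,0,-0.02],[0,0,-0.06],[0,0,-0.12],[0,0,-0.2],[0.06,0,-0.28],[0.12,0,-0.28],[0.2,0,-0.28],[0.2,0,-0.28]],"twist":[0,0,0,0,0,0,0,0]}'
python3 - <<'E'
from h import *
s=manip.state();c=cam('wrist',s)
w=manip.grab_frame('wrist');b=manip.grab_frame('side');cv2.imwrite('pics/w5.png',w)
b=cv2.resize(b[190:350,300:400],(375,600));w=cv2.resize(w[100:400,200:440],(420,525));w=cv2.copyMakeBorder(w,0,75,0,0,0)
cv2.imwrite('pics/v5.png',np.hstack([w,b]))
E
```

```text
time: 15.45
tcp_pos: [0.551, -0.1294, 0.2635]
eef_rot: [0.729, -0.685, 0.001, -0.0]
wrist_force: [-0.2, -0.1, -0.4]
opening: 0.0384
gripper_force: 0.0
```

View pics/v5.png

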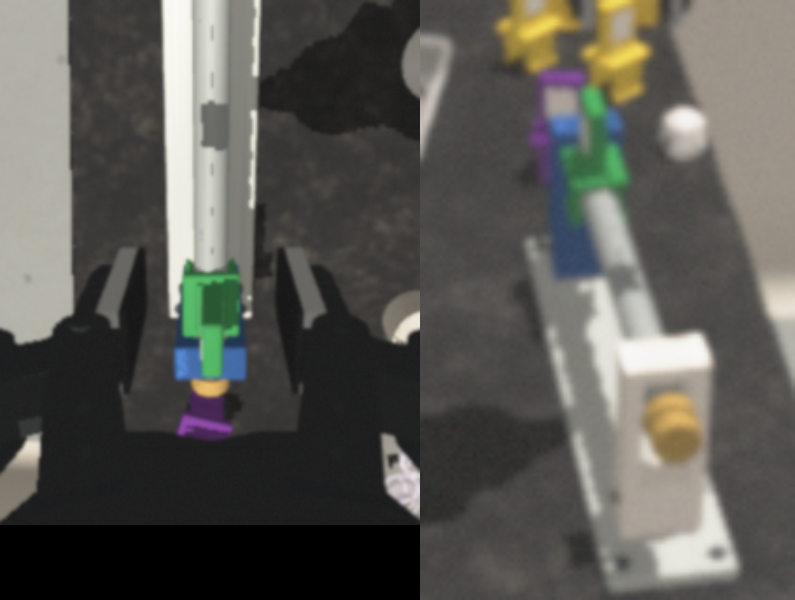

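The clip is on the pipe, upright and against the blue post, with the robot well clear and the bystanders in place.

```bash
python3 -c "
from cell import manip
print(manip.sign_off())"
```

```text
the job is handed in; nothing more can be done
None
```

The green clip was pressed fully home near mid-pipe (about 17 N at most), slid until it butted the blue post (about 15 N) and released upright there; I handed the job in at about 15.5 s with the robot clear, without any check of the final gap finer than the last picture.

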